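Fetch the round cutter from the sliding-lid box

TASK

Slide the lid of the wooden cutter box all the way out of its grooves and set it down flat on the counter, handle up. Then lift the round cookie cutter out of the box and lay it flat, wholly on the round brown wooden board (not the white stone one), and let go of everything.

Things in the scene. Friction and masses are not known exactly. Their poses are not given: they have to be found in the camera images.
- cutter_box: Fixed brown wooden box, 124 (x) x 166 (y) x 58 mm; origin under its centre. Inside 100 x 150 mm, floor 6 mm up. Both long walls (12 mm thick) have a groove along y, 44 to 52.5 mm up, under a lip. The +y end is closed to the top; the -y end wall is 43 mm high and the grooves open there: the lid slides out only to the box's own -y (roughly the robot's right).
- box_lid: Loose pale wooden lid, 110 (x) x 156 (y) x 6 mm, 0.15 kg, in the grooves with 2 mm play; axes as the box's, origin under its centre. On its centre a dark upright grip bar, 50 (x) x 14 (y) mm, 6 to 36 mm above the origin. Shut: origin at y -5, z 44 mm in the box's frame; starts up to 15 mm open; clear of the grooves at y = -161 mm.
- round_cutter: Plain round tin cookie cutter: a ring 57 mm across, 30 mm high, thin-walled, 0.05 kg, upright on the box's floor within 12 mm of its middle, hidden under the lid. Origin at the centre of its underside, z up. (The flower-shaped cutter on the counter is another.)
- wood_board: Fixed round board of brown wood, 130 mm across, 14 mm thick, on the counter at the robot's left or right (a like board of white stone lies on the other side). Origin at the centre of its underside.

How it is judged:
On the way:
1. the lid has been slid out of the grooves (its origin at least 158 mm from the box's origin towards the open end) while the cutter is still in the box (y of box_lid in the frame of cutter_box below -0.158 m and horizontal distance between round_cutter and cutter_box below 0.06 m and z of round_cutter in the frame of cutter_box below 0.02 m), for 0.1 s.
At the end, for the whole second after the job is handed in: The round cutter lies flat (within 7 degrees) on the round wooden board, wholly on it (centre within 38 mm of the board's centre), the lid lies flat on the counter (within 6 degrees, underside less than 8 mm up), handle up, and both are at rest (horizontal distance between round_cutter and wood_board below 0.038 m and z of round_cutter in the frame of wood_board between 0.01 and 0.019 m and angle between round_cutter's own z axis and vertical below 0.12 rad and height (world z) of box_lid below 0.008 m and angle between box_lid's own z axis and vertical below 0.1 rad and linear speed of each of round_cutter, box_lid below 0.02 m/s); the robot touches nothing.
It also fails if it takes over 58 s, if anything falls off the work surface, if the arm or the gripper's body presses on something with over 40 N, if the wrist force passes 120 N, or if a joint passes its speed limit or range.

ROBOT

A 6-joint arm with a two-finger parallel gripper is mounted at the origin on a cart in front of the work surface, level with it; the furniture and walls round the work are solid. World frame = base frame: x ahead of the robot, y to its left, z up, the work surface at z = 0. Lengths are in m, angles in rad, forces in N, time in s.
With the tool pointing down it reaches from about 0.425 to 0.95 m from the base axis. Payload 3.5 kg.
Tool frame: the origin (TCP) lies at the very end of the fingers, on their centre line; the grasp point (between the pads) lies 19 mm behind it; z points along the fingers, y is the line along which they close (so a half turn about z gives the same grasp; the last joint's range is limited). The gripper opens to 85 mm and grips with 20 to 120 N. Pads are 22 mm wide; open, the fingers measure 114 mm over their backs; the gripper's body (76 mm by 85 mm) begins 54 mm behind the grasp point. The pads swing forward as they close: fully open they stand 13 mm farther back than shut.
Start: joints at [-1.27, 0.286, 1.577, -0, 1.279, -0.15], TCP at [0.294, -0.608, 0.231] pointing down, gripper open.
Joint ranges: [-2.77, 2.77], [-0.9, 2.22], [0.21, 2.48], [-1.53, 4.67], [0.24, 2.81], [-2.84, 2.84]. Speed limits (rad/s): [2.79, 2.79, 3.14, 3.14, 3.14, 3.14].

INTERFACE

Orientations are given as a unit quaternion [x, y, z, w].
In Python, from plant import ctrl gives the robot as it stands.
- The arm moves only by the tool carry_out, never from a script. Its argument "deltas" is one flat list of numbers, 6 for each row, row after row: the shift along the tool's x, y, z in m, then the turn, a rotation vector about the tool's x, y, z in rad. A call has 1 to 5 rows; each row is the pose to reach, as a shift and turn from the pose commanded when the call began, along the tool's axes at that moment; what a row does not reach only later rows make up. A row lasts 1/8 s, in which the tool goes at most 62.5 mm and 10.7 degrees, less where a joint would pass 70% of its speed; a pose out of reach is approached as far as the arm can. A call with a gripper value outside its range is refused whole. "grip" is the opening in per cent of the stroke, from 0 (shut) to 100 (fully open), set as the call begins (left out, the last holds). The fingers move at their own pace and stop on an object; "grip_force" is the grip in N (left out, the last holds). Time passes only in rows, so rows that repeat a pose let the fingers close. It gives the time, the measured TCP pose, the force, the opening and the grip force at its end, in the units of the state.
- ctrl.get_state(): the state, without advancing time (a new reading comes with each control period).
- ctrl.read_camera(name): name is "side" or "top" or "wrist"; returns (picture, depth): 400x640x3 uint8, red, green, blue; 400x640 float32, m along the optical axis (not along the pixel's ray), 0 where there is no reading.
- ctrl.camera_model(name): a dict with "intrinsics" (3x3 intrinsics, pixels), "k1" (the pictures are not rectified: a ray, as slopes to the right and down, at radius r is drawn at 1 + k1 r^2 times it, then the intrinsics apply), "extrinsics" (4x4, takes a point from world to camera coordinates); the wrist camera has in their place "hand_eye" (4x4, takes a point from camera to tool coordinates, whose origin is the TCP and whose axes are the flange's). Camera axes: x right, y down, z forward; pixel columns grow to the right and rows downward; lengths in m; the calibration is good to about 2 mm. A picture is of the moment at which its call begins: read the wrist's pose just before it. camera_model takes no time and is no camera call.
- ctrl.sign_off(): hands the job in; it is judged then, once.
Trained networks look in the newest picture that a camera, given by its name, has taken for a name from the list of things; names that differ only in an ending like _2 or _b are one class to them, and where a whole thing is asked for, a point or a joint stands for the part that bears it (a point fixed in the world has none). Each returns a list of dicts, best first, with "score" (0 to 1); they miss things now and then, are a little off and sometimes report something else, mostly with a low value. They report only what shows in the picture. A call takes as long as a camera call.
- ctrl.find_in(camera, query): "uv" ([column, row] in pixels, amid what is visible of it).
The state is a dict: "time": time; "qpos": joint angles; "dq": joint speeds; "joint_efforts": joint torques, N m; "eef_pos": TCP position; "tcp_rot": TCP orientation; "contact_force": force on the tool from outside, world axes, zero at the start; "wrist_torque": the same for the moment, N m; "opening": opening from 0.0 (shut) to 1.0 (fully open); "finger_force": force on a finger pad.
Only numpy, scipy, OpenCV 4.12 (cv2) and the standard library are available. Lean on these libraries where they do the work, as an engineer would, in place of code of your own. Each camera call takes 0.05 s, during which the arm holds its last target. There are 200 camera calls.

## Working session

There is one attempt and no reset: what is moved stays moved. The work goes in short steps, Python scripts to look and compute and a tool call to move; the robot and the scene stay as the last step left them, time stands still between calls to the robot, and variables do not carry over. Pictures are saved under pics/ and viewed, at most 10 in all, crops included, and the job is handed in when it is done.

Besides the shell and the picture viewer there is one more tool, called as a command line: name --argument value ..., lists and objects as JSON in quotes. carry_out: Moves the arm, as the interface text tells. Its arguments: {"type":"object","properties":{"deltas":{"type":"array"},"grip":{"type":"number"},"grip_force":{"type":"number"}},"required":["deltas"]}

```bash
mkdir -p pics; ls; cat > h.py <<'E'
import numpy as np, cv2
from plant import ctrl
from scipy.spatial.transform import Rotation as R
def cam2world(name,st=None):
    m=ctrl.camera_model(name)
    if 'extrinsics' in m: return m,np.linalg.inv(np.array(m['extrinsics']))
    T=np.eye(4);T[:3,:3]=R.from_quat(st['tcp_rot']).as_matrix();T[:3,3]=st['eef_pos']
    return m,T@np.array(m['hand_eye'])
def cloud(name,depth,st=None):
    m,T=cam2world(name,st);K=np.array(m['intrinsics']);h,w=depth.shape
    u,v=np.meshgrid(np.arange(w),np.arange(h))
    x=(u-K[0,2])/K[0,0];y=(v-K[1,2])/K[1,1];a=x.copy();b=y.copy()
    for _ in range(8):
        f=1+m['k1']*(a*a+b*b);a=x/f;b=y/f
    P=np.stack([a*depth,b*depth,depth],-1)@T[:3,:3].T+T[:3,3]
    P[depth<=0]=np.nan
    return P
def save(n,im): cv2.imwrite('pics/'+n+'.png',im[:,:,::-1])
E
python3 - <<'E'
from h import *
s=ctrl.get_state();print(s['time'],s['eef_pos'],s['tcp_rot'])
im,d=ctrl.read_camera('top');save('top1',im);P=cloud('top',d);np.save('top1.npy',P);np.save('top1im.npy',im)
for q in ['cutter_box','box_lid','wood_board','round_cutter']:
    for r in ctrl.find_in('top',q)[:3]:
        u,v=map(int,r['uv']);print(q,r['score'],r['uv'],P[v,u])
E
```

```text
pics
0.0 [ 0.29392426 -0.60692353  0.22993318] [ 9.74701765e-01  2.23506340e-01 -8.18681392e-05 -1.17439557e-03]
cutter_box 0.73 [266.0, 206.1] [0.51410847 0.15108326 0.00313709]
box_lid 0.79 [292.3, 200.6] [0.52173945 0.06215408 0.08260685]
wood_board 0.58 [422.2, 219.0] [ 0.46123137 -0.35344293  0.01858937]
```

View pics/top1.png

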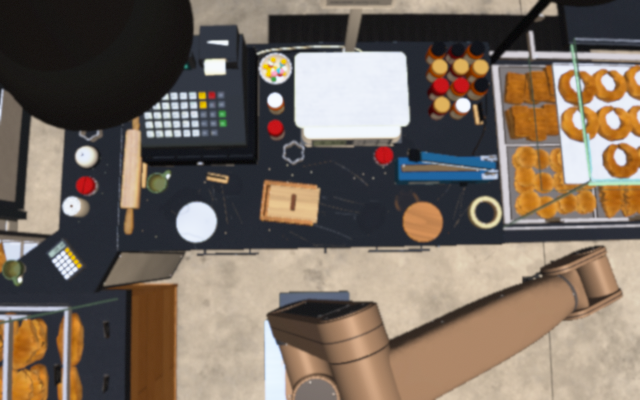

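The top view shows the box with the lid at (292,202), the brown board at (422,221) and the white one at (196,221). The counter from (322,205) to (400,205) looks free. Next I measure box yaw, lid bar and board centre from the cloud.

```bash
python3 - <<'E'
from h import *
P=np.load('top1.npy');im=np.load('top1im.npy')
def blk(u0,u1,v0,v1): return P[v0:v1,u0:u1].reshape(-1,3),im[v0:v1,u0:u1].reshape(-1,3)
p,c=blk(255,335,170,235)
for lo,hi in [(.035,.065),(.07,.1)]:
    q=p[(p[:,2]>lo)&(p[:,2]<hi)]
    r=cv2.minAreaRect(q[:,:2].astype(np.float32)*1000);print(lo,len(q),r,np.median(q,0))
p,c=blk(395,450,190,250)
q=p[(p[:,2]>.008)&(p[:,2]<.03)&(c[:,0]>100)]
print('board',len(q),cv2.minEnclosingCircle(q[:,:2].astype(np.float32)*1000),cv2.minAreaRect(q[:,:2].astype(np.float32)*1000),np.median(q,0))
# height map of free region, mm
p,c=blk(322,402,175,245)
Z=P[180:244:4,318:404:4,2]*1000;print(np.round(Z).astype(int))
print(P[180:244:8,320,0].round(3),P[200,318:404:8,1].round(3))
E
```

```text
0.035 2039 ((517.45166015625, 70.57443237304688), (176.51512145996094, 124.42439270019531), 83.26107025146484) [0.5164266  0.07016109 0.05115311]
0.07 76 ((516.6642456054688, 60.26267623901367), (14.191887855529785, 50.2949333190918), 83.23912048339844) [0.51600799 0.05961236 0.07962974]
board 1162 ((453.2232971191406, -356.7889099121094), 64.43614959716797) ((453.5355224609375, -356.0316162109375), (123.83747863769531, 125.2605972290039), 43.0828742980957) [ 0.45385573 -0.35578523  0.01369857]
[[                  -2                   -1                    2
                     2                   -4                   -1
                     5                    0                    1
                     3                   -2                    6
                    -1                    1                   -5
                    -1                   -3                    4
                    -2                   -1                   49
                    59]
 [                  -2                   -2                   -4
                    -4                    2             
[... 6555 characters left out ...]
    1
                    -5]
 [                  -4                   -3                    5
                     4                    0                    1
                    -2                   -3                   -2
                    -4                    2                    2
                     0                   -2                    4
                     3                    3                    1
                     2                   -2                   -3
                     0]]
[0.598 0.571 0.544 0.518 0.492 0.466 0.44  0.413] [-0.018 -0.045 -0.071 -0.097 -0.124 -0.15  -0.177 -0.202 -0.229 -0.255
 -0.282]<stdin>:13: RuntimeWarning: invalid value encountered in cast
```

```bash
cat >> h.py <<'E'
def delta(x,y,z,yaw_y=None):
    """shift/turn in tool axes to world TCP xyz, tool z down, tool y axis at world angle yaw_y (deg, mod 180)"""
    s=ctrl.get_state();A=R.from_quat(s['tcp_rot'])
    cur=A.as_matrix()[:,1];ca=np.degrees(np.arctan2(cur[1],cur[0]))
    if yaw_y is None: yaw_y=ca
    yaw=ca+((yaw_y-ca+90)%180-90);r=np.radians(yaw)
    Y=np.array([np.cos(r),np.sin(r),0]);Z=np.array([0,0,-1.]);B=R.from_matrix(np.stack([np.cross(Y,Z),Y,Z],1))
    print('t',round(s['time'],2),'pos',np.round(s['eef_pos'],4),'yaw_y',ca.round(2),'F',np.round(s['contact_force'],1),'q',np.round(s['qpos'],2))
    print('delta',np.round(A.inv().apply(np.array([x,y,z])-s['eef_pos']),4),np.round((A.inv()*B).as_rotvec(),4))
E
python3 -c "
from h import *
delta(.5167,.0603,.13,83.25)"
```

```text
t 0.25 pos [ 0.294  -0.6072  0.2306] yaw_y -64.17 F [ 0.4 -0.4 -0.3] q [-1.27  0.29  1.58 -0.    1.28 -0.15]
delta [ 0.4913 -0.5037  0.1013] [-1.200e-03  2.000e-04  5.686e-01]
```

carry_out --deltas '[0.491,-0.504,0.03,0,0,0.569,0.491,-0.504,0.03,0,0,0.569,0.491,-0.504,0.03,0,0,0.569,0.491,-0.504,0.03,0,0,0.569,0.491,-0.504,0.03,0,0,0.569]' --grip 100

```text
time: 0.88
eef_pos: [0.3931, -0.3094, 0.218]
tcp_rot: [0.998, -0.059, 0.0, 0.0]
contact_force: [1.4, 0.6, 0.4]
opening: 1.001
finger_force: 0.0
```

```bash
python3 -c "
from h import *
delta(.5167,.0603,.13,83.25)"
```

```text
t 0.88 pos [ 0.3931 -0.3094  0.218 ] yaw_y -96.81 F [1.4 0.6 0.4] q [-0.87 -0.09  2.01  0.    1.22  0.82]
delta [ 0.0789 -0.3817  0.088 ] [ 0.0001 -0.0005 -0.001 ]
```

carry_out --deltas '[0.079,-0.382,0.06,0,0,0,0.079,-0.382,0.06,0,0,0,0.079,-0.382,0.06,0,0,0,0.079,-0.382,0.06,0,0,0,0.079,-0.382,0.06,0,0,0]'

```text
time: 1.5
eef_pos: [0.491, -0.0164, 0.1706]
tcp_rot: [0.998, -0.059, 0.001, 0.0]
contact_force: [1.2, -1.3, 0.3]
opening: 1.0
finger_force: 0.0
```

```bash
python3 -c "
from h import *
delta(.5167,.0603,.16,83.25)"
```

```text
t 1.5 pos [ 0.491  -0.0164  0.1706] yaw_y -96.77 F [ 1.2 -1.3  0.3] q [-0.24 -0.06  2.08 -0.    1.13  1.45]
delta [ 0.0165 -0.0792  0.0106] [ 0.0003 -0.0013 -0.0004]
```

carry_out --deltas '[0.016,-0.079,0.011,0,0,0,0.016,-0.079,0.011,0,0,0,0.016,-0.079,0.011,0,0,0,0.016,-0.079,0.011,0,0,0]'

```text
time: 2.0
eef_pos: [0.5157, 0.057, 0.1597]
tcp_rot: [0.998, -0.06, 0.0, 0.0]
contact_force: [-0.1, 0.1, 0.3]
opening: 0.998
finger_force: 0.0
```

```bash
python3 - <<'E'
from h import *
s=ctrl.get_state()
im,d=ctrl.read_camera('wrist');save('w1',im);P=cloud('wrist',d,s)
p=P.reshape(-1,3)
q=p[(p[:,2]>.07)&(p[:,2]<.09)&(abs(p[:,0]-.517)<.06)&(abs(p[:,1]-.06)<.06)]
print(len(q),np.median(q,0) if len(q) else '',cv2.minAreaRect(q[:,:2].astype(np.float32)*1000) if len(q) else '')
delta(.5167,.0603,.055,83.25)
E
```

```text
1073 [0.52149035 0.06031399 0.08041462] ((519.31201171875, 60.51368713378906), (13.987092018127441, 49.51750564575195), 83.32474517822266)
t 2.05 pos [0.5157 0.0568 0.1598] yaw_y -96.88 F [ 0.   0.2 -0.1] q [-0.09  0.01  2.02 -0.    1.11  1.61]
delta [ 0.0005 -0.0037  0.1048] [ 0.0004 -0.0004 -0.0023]
```

View pics/w1.png

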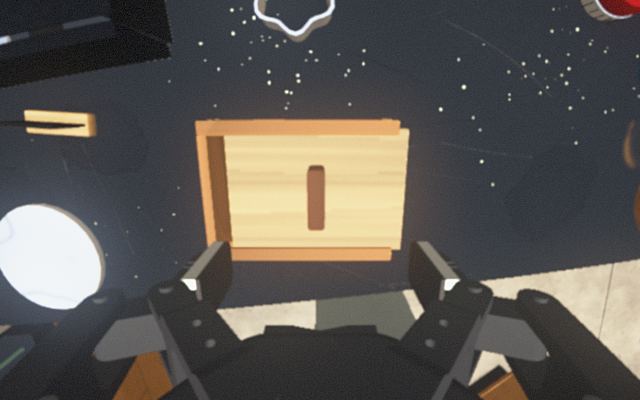

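The bar is seen at (316,197), within 2 mm of the top-camera estimate; the lid's open end is at the right. I descend and grip.

carry_out --deltas '[0.002,-0.004,0.04,0,0,0,0.002,-0.004,0.075,0,0,0,0.002,-0.004,0.095,0,0,0,0.002,-0.004,0.104,0,0,0,0.002,-0.004,0.104,0,0,0]'

```text
time: 2.68
eef_pos: [0.5182, 0.0611, 0.0555]
tcp_rot: [0.998, -0.06, -0.0, 0.0]
contact_force: [-0.1, -0.6, 0.8]
opening: 1.001
finger_force: 0.0
```

carry_out --deltas '[0,0,0,0,0,0,0,0,0,0,0,0,0,0,0,0,0,0,0,0,0,0,0,0,0,0,0,0,0,0]' --grip 0 --grip_force 40

```text
time: 3.3
eef_pos: [0.5186, 0.062, 0.056]
tcp_rot: [0.998, -0.059, 0.0, -0.0]
contact_force: [-0.4, 1.2, 2.4]
opening: 0.154
finger_force: 40.4
```

```bash
python3 -c "
from h import *
delta(.518-.1175*.17,.0604-.993*.17,.056,83.3);print(ctrl.get_state()['opening'],ctrl.get_state()['finger_force'])"
```

```text
t 3.3 pos [0.5186 0.062  0.056 ] yaw_y -96.76 F [-0.4  1.2  2.4] q [-0.08  0.17  2.07  0.    0.9   1.61]
delta [-0.0004  0.1716 -0.    ] [-0.0001 -0.001  -0.0011]
0.1538537567029057 40.388853549957275
```

carry_out --deltas '[0,0.01,0,0,0,0,0,0.025,0,0,0,0,0,0.045,0,0,0,0,0,0.065,0,0,0,0,0,0.08,0,0,0,0]'

```text
time: 3.92
eef_pos: [0.5089, -0.0187, 0.0559]
tcp_rot: [0.998, -0.06, 0.0, -0.0]
contact_force: [0.3, 3.1, 4.6]
opening: 0.154
finger_force: 40.7
```

carry_out --deltas '[0,0.02,0,0,0,0,0,0.045,0,0,0,0,0,0.07,0,0,0,0,0,0.095,0,0,0,0,0,0.105,0,0,0,0]'

```text
time: 4.55
eef_pos: [0.495, -0.1232, 0.0544]
tcp_rot: [0.998, -0.06, -0.001, -0.0]
contact_force: [-0.1, -0.4, -2.4]
opening: 0.154
finger_force: 39.8
```

carry_out --deltas '[0,0,0,0,0,0,0,0,0,0,0,0]'

```text
time: 4.8
eef_pos: [0.496, -0.1212, 0.055]
tcp_rot: [0.998, -0.059, -0.001, -0.0]
contact_force: [0.0, -0.2, -2.3]
opening: 0.159
finger_force: 39.8
```

```bash
python3 -c "
from h import *
delta(.518-.1175*.187,.0758-.993*.187,.012,83.3);print(ctrl.get_state()['opening'],ctrl.get_state()['finger_force'])
im,d=ctrl.read_camera('side');save('s1',im)"
```

```text
t 4.8 pos [ 0.496  -0.1212  0.055 ] yaw_y -96.75 F [ 0.  -0.2 -2.3] q [-0.44  0.15  2.09  0.    0.9   1.25]
delta [-0.0012 -0.0112  0.043 ] [-0.0004  0.0011 -0.0009]
0.15939263135972964 39.83139932155609
```

View pics/s1.png

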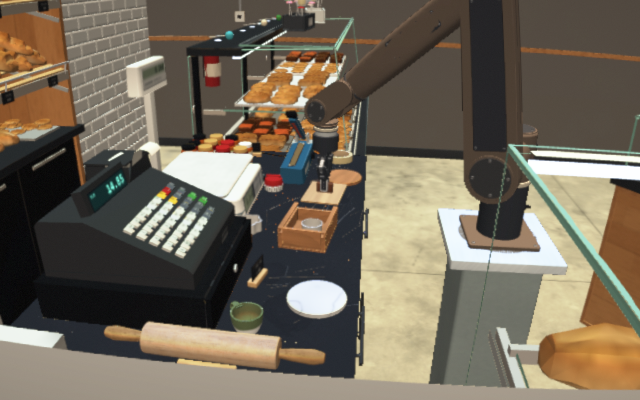

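The lid (325,192) is clear of the box, and the ring (313,223) is still inside. I lower the lid straight down.

carry_out --deltas '[0,0,0.015,0,0,0,0,0,0.03,0,0,0,0,0,0.038,0,0,0,0,0,0.042,0,0,0,0,0,0.043,0,0,0]'

```text
time: 5.48
eef_pos: [0.4964, -0.1218, 0.0122]
tcp_rot: [0.998, -0.059, -0.0, -0.0]
contact_force: [0.8, 0.2, -1.3]
opening: 0.153
finger_force: 39.9
```

carry_out --deltas '[0,0,0.0005,0,0,0,0,0,0.001,0,0,0]'

```text
time: 5.72
eef_pos: [0.4968, -0.122, 0.012]
tcp_rot: [0.998, -0.059, 0.0, 0.0]
contact_force: [-1.0, 0.6, 0.6]
opening: 0.153
finger_force: 40.3
```

Touching; open and rise.

carry_out --deltas '[0,0,0,0,0,0,0,0,0,0,0,0,0,0,0,0,0,0,0,0,0,0,0,0]' --grip 100

```text
time: 6.22
eef_pos: [0.4965, -0.1218, 0.0116]
tcp_rot: [0.998, -0.059, 0.0, 0.0]
contact_force: [0.5, -0.3, -0.1]
opening: 0.986
finger_force: 0.0
```

carry_out --deltas '[0,0,-0.04,0,0,0,0,0,-0.1,0,0,0,0,0,-0.15,0,0,0,0,-0.03,-0.17,0,0,0,0,-0.08,-0.18,0,0,0]'

```text
time: 6.85
eef_pos: [0.5069, -0.0427, 0.1939]
tcp_rot: [0.998, -0.061, 0.002, 0.001]
contact_force: [0.7, 1.1, 0.6]
opening: 1.001
finger_force: 0.0
```

```bash
python3 -c "
from h import *
delta(.518,.0758,.19,83.3);print(ctrl.get_state()['opening'])"
```

```text
t 6.85 pos [ 0.5069 -0.0427  0.1939] yaw_y -96.94 F [0.7 1.1 0.6] q [-0.28 -0.05  2.02 -0.    1.17  1.41]
delta [-0.0033 -0.1189  0.0038] [ 0.0008 -0.0041 -0.0042]
1.0005912771784808
```

carry_out --deltas '[-0.003,-0.06,0.004,0,0,0,-0.003,-0.1,0.004,0,0,0,-0.003,-0.119,0.004,0,0,0,-0.003,-0.119,0.004,0,0,0]'

```text
time: 7.35
eef_pos: [0.5169, 0.0767, 0.1874]
tcp_rot: [0.998, -0.058, -0.0, 0.0]
contact_force: [0.3, -0.2, -0.4]
opening: 0.999
finger_force: 0.0
```

```bash
python3 - <<'E'
from h import *
s=ctrl.get_state()
im,d=ctrl.read_camera('wrist');save('w2',im);P=cloud('wrist',d,s)
print(ctrl.find_in('wrist','round_cutter')[:2])
b=np.array([.5182,.0758]);y=np.array([.1175,.993]);x=np.array([.993,-.1175])
L=np.stack([(P[...,:2]-b)@x,(P[...,:2]-b)@y,P[...,2]],-1)
m=(abs(L[...,0])<.046)&(abs(L[...,1])<.068)&(L[...,2]>.015)&(L[...,2]<.045)
q=P[m];t=q[q[:,2]>.030]
print(len(q),len(t));
from scipy.optimize import least_squares
for a in (q,t):
    f=least_squares(lambda c:np.hypot(a[:,0]-c[0],a[:,1]-c[1])-c[2],[*np.median(a[:,:2],0),.0285],loss='soft_l1',f_scale=.001);print(f.x,np.median(a,0),(f.x[:2]-b)@x,(f.x[:2]-b)@y)
w=(L[...,2]>.05)&(L[...,2]<.066)&(abs(L[...,0])<.08)&(abs(L[...,1])<.1)
print('walls',cv2.minAreaRect(P[w][:,:2].astype(np.float32)*1000))
E
```

```text
[]
776 485
[0.51386261 0.06892151 0.02668849] [0.50004381 0.06861439 0.03520411] -0.003498810065639483 -0.007339985254621793
[0.51375057 0.06891468 0.02689209] [0.50514224 0.06891378 0.03668242] -0.0036092589660118735 -0.007359930293616368
walls ((520.6754150390625, 75.75688171386719), (166.4256134033203, 124.10952758789062), 82.80520629882812)
```

View pics/w2.png

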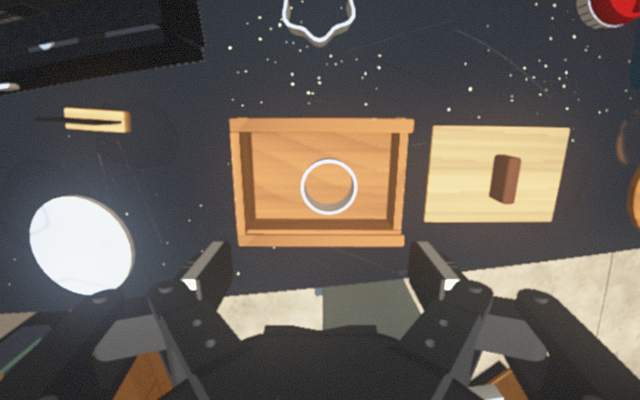

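The lid lies flat on the counter at (497,175), and the ring is at (329,187), about (0.514, 0.069), inside the box with clearance for the fingers.

```bash
python3 -c "
from h import *
delta(.5142,.069,.010,83.3)"
```

```text
t 7.45 pos [0.5169 0.0753 0.1874] yaw_y -96.8 F [0.3 0.  0.2] q [-0.05 -0.01  1.99 -0.    1.16  1.64]
delta [-0.0019  0.0065  0.1774] [ 0.0006  0.0002 -0.0018]
```

carry_out --deltas '[-0.002,0.0065,0.03,0,0,0,-0.002,0.0065,0.08,0,0,0,-0.002,0.0065,0.115,0,0,0,-0.002,0.0065,0.135,0,0,0,-0.002,0.0065,0.15,0,0,0]'

```text
time: 8.07
eef_pos: [0.5139, 0.0685, 0.0364]
tcp_rot: [0.998, -0.06, -0.001, 0.0]
contact_force: [0.1, -0.7, 0.3]
opening: 1.0
finger_force: 0.0
```

carry_out --deltas '[0,0,0.012,0,0,0,0,0,0.022,0,0,0,0,0,0.027,0,0,0,0,0,0.027,0,0,0]'

```text
time: 8.57
eef_pos: [0.5142, 0.07, 0.0105]
tcp_rot: [0.998, -0.059, -0.0, 0.0]
contact_force: [0.2, -0.1, 1.0]
opening: 0.998
finger_force: 0.0
```

carry_out --deltas '[0,0,0,0,0,0,0,0,0,0,0,0,0,0,0,0,0,0,0,0,0,0,0,0,0,0,0,0,0,0]' --grip 0 --grip_force 25

```text
time: 9.2
eef_pos: [0.5148, 0.07, 0.0114]
tcp_rot: [0.998, -0.059, 0.001, 0.0]
contact_force: [-0.8, 0.0, 6.7]
opening: 0.64
finger_force: 26.5
```

carry_out --deltas '[0,0,-0.01,0,0,0,0,0,-0.03,0,0,0,0,0,-0.06,0,0,0,0,0,-0.1,0,0,0,0,0,-0.12,0,0,0]'

```text
time: 9.82
eef_pos: [0.5151, 0.07, 0.1331]
tcp_rot: [0.998, -0.059, 0.002, -0.0]
contact_force: [0.5, -0.1, -0.2]
opening: 0.639
finger_force: 26.6
```

```bash
python3 -c "
from h import *
delta(.4535,-.3565,.13,83.3);s=ctrl.get_state();print(s['opening'],s['finger_force'])"
```

```text
t 9.82 pos [0.5151 0.07   0.1331] yaw_y -96.77 F [ 0.5 -0.1 -0.2] q [-0.06  0.05  2.04  0.    1.05  1.63]
delta [-0.0109  0.4308  0.0029] [-0.0003 -0.0036 -0.0012]
0.6391340210908101 26.599555377324577
```

carry_out --deltas '[-0.001,0.03,0,0,0,0,-0.002,0.08,0,0,0,0,-0.004,0.13,0,0,0,0,-0.006,0.18,0,0,0,0,-0.008,0.23,0,0,0,0]'

```text
time: 10.45
eef_pos: [0.4784, -0.1588, 0.1306]
tcp_rot: [0.998, -0.059, 0.0, -0.0]
contact_force: [0.3, -1.0, 0.3]
opening: 0.643
finger_force: 26.6
```

carry_out --deltas '[-0.001,0.05,0,0,0,0,-0.002,0.1,0,0,0,0,-0.003,0.15,0,0,0,0,-0.003,0.185,0,0,0,0,-0.003,0.2,0,0,0,0]'

```text
time: 11.08
eef_pos: [0.4519, -0.3572, 0.1305]
tcp_rot: [0.998, -0.06, 0.0, -0.0]
contact_force: [-1.4, 0.2, -0.7]
opening: 0.637
finger_force: 26.6
```

```bash
python3 -c "
from h import *
im,d=ctrl.read_camera('side');save('s2',im[120:260,220:420].repeat(3,0).repeat(3,1))
s=ctrl.get_state();im,d=ctrl.read_camera('wrist');save('w3',im);P=cloud('wrist',d,s)
r=ctrl.find_in('wrist','wood_board');print(r[:2]);
hs=cv2.cvtColor(im,cv2.COLOR_RGB2HSV)
m=(P[...,2]>.009)&(P[...,2]<.02)&(np.hypot(P[...,0]-.4535,P[...,1]+.3565)<.085)&(hs[...,1]>80)
q=P[m];print(len(q),q.min(0),q.max(0),cv2.minEnclosingCircle(q[:,:2].astype(np.float32)*1000))
delta(.4535,-.3565,.021,83.3);print(s['opening'],s['finger_force'])"
```

```text
[{'uv': [318.1, 176.8], 'score': 0.72}]
13260 [ 0.39012419 -0.42142667  0.00970661] [ 0.51908925 -0.29270227  0.01735638] ((454.89483642578125, -357.117919921875), 64.84587860107422)
t 11.22 pos [ 0.4524 -0.3552  0.1302] yaw_y -96.8 F [-0.3 -0.5 -1.8] q [-0.84  0.17  1.91  0.    1.06  0.85]
delta [0.0013 0.0013 0.1092] [-0.001   0.0005 -0.0018]
0.6446861499821753 26.630510703544132
```

View pics/w3.png

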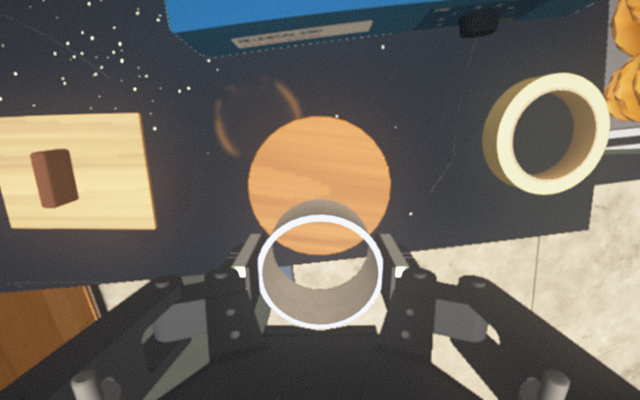

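View pics/s2.png

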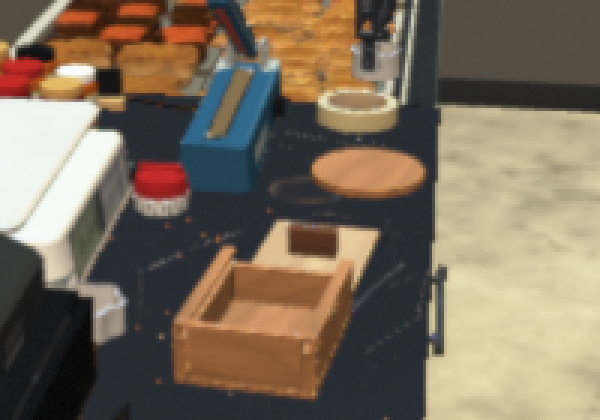

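The ring is held upright between the fingers at (320,270). The board below is centred at (318,185), which is (0.4547, −0.357) with a radius of 65 mm. I lower.

carry_out --deltas '[0.002,0.002,0.03,0,0,0,0.002,0.002,0.065,0,0,0,0.002,0.002,0.09,0,0,0,0.002,0.002,0.102,0,0,0,0.002,0.002,0.107,0,0,0]'

```text
time: 11.85
eef_pos: [0.4545, -0.3569, 0.0232]
tcp_rot: [0.998, -0.058, -0.0, -0.0]
contact_force: [0.7, 0.1, -0.0]
opening: 0.642
finger_force: 26.6
```

carry_out --deltas '[0,0,0.001,0,0,0,0,0,0.002,0,0,0,0,0,0.002,0,0,0]'

```text
time: 12.22
eef_pos: [0.4546, -0.3583, 0.0223]
tcp_rot: [0.998, -0.059, 0.0, 0.0]
contact_force: [-0.3, -0.9, -0.7]
opening: 0.638
finger_force: 26.6
```

carry_out --deltas '[0,0,0.001,0,0,0,0,0,0.002,0,0,0,0,0,0.002,0,0,0]'

```text
time: 12.6
eef_pos: [0.4543, -0.358, 0.0195]
tcp_rot: [0.998, -0.059, 0.0, 0.0]
contact_force: [0.4, 0.4, 0.1]
opening: 0.64
finger_force: 26.7
```

carry_out --deltas '[0,0,0.0005,0,0,0,0,0,0.001,0,0,0,0,0,0.001,0,0,0]'

```text
time: 12.98
eef_pos: [0.4544, -0.3581, 0.0194]
tcp_rot: [0.998, -0.059, -0.0, -0.0]
contact_force: [-2.9, 1.9, 6.3]
opening: 0.643
finger_force: 27.0
```

Contact. Release and rise.

carry_out --deltas '[0,0,0,0,0,0,0,0,-0.001,0,0,0,0,0,-0.001,0,0,0,0,0,-0.001,0,0,0]' --grip 100

```text
time: 13.48
eef_pos: [0.4542, -0.3578, 0.0193]
tcp_rot: [0.998, -0.059, -0.0, -0.0]
contact_force: [0.1, -0.4, -0.5]
opening: 0.996
finger_force: 0.0
```

carry_out --deltas '[0,0,-0.015,0,0,0,0,0,-0.05,0,0,0,0,0,-0.1,0,0,0,0,0,-0.15,0,0,0,0,0,-0.16,0,0,0]'

```text
time: 14.1
eef_pos: [0.4562, -0.36, 0.1858]
tcp_rot: [0.998, -0.059, 0.004, 0.004]
contact_force: [-0.0, -0.2, 0.2]
opening: 1.001
finger_force: 0.0
```

```bash
python3 -c "
from h import *
s=ctrl.get_state();im,d=ctrl.read_camera('wrist');save('w4',im);P=cloud('wrist',d,s)
a=P[(P[...,2]>.03)&(P[...,2]<.06)&(np.hypot(P[...,0]-.4545,P[...,1]+.357)<.06)]
from scipy.optimize import least_squares
f=least_squares(lambda c:np.hypot(a[:,0]-c[0],a[:,1]-c[1])-c[2],[.4545,-.357,.0285],loss='soft_l1',f_scale=.001);print(f.x,len(a),np.percentile(a[:,2],95))
t=a[a[:,2]>.038];A=np.c_[t[:,:2],np.ones(len(t))];print('tilt',np.linalg.lstsq(A,t[:,2],rcond=None)[0])
l=P[(np.hypot(P[...,0]-.4965,P[...,1]+.122)<.09)&(P[...,2]<.012)&(im[...,0]>150)];print('lid',len(l),np.median(l,0),np.linalg.lstsq(np.c_[l[:,:2],np.ones(len(l))],l[:,2],rcond=None)[0] if len(l) else '')"
```

```text
[ 0.45401594 -0.35733042  0.02674721] 673 0.04589898235457779
tilt [ 0.03989993 -0.01046948  0.02238009]
lid 11324 [ 0.50109947 -0.13409805  0.00697971] [0.00039702 0.00038321 0.00676872]
```

View pics/w4.png

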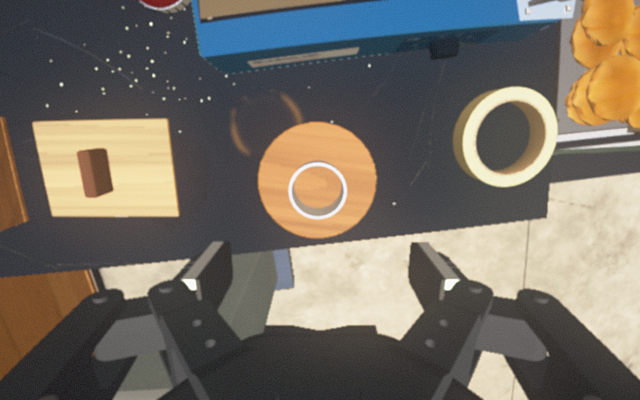

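The ring sits flat, centred on the brown board at (318,188). The lid lies flat on the counter at (105,168) with its handle up, and the gripper is clear of both.

```bash
python3 -c "
from plant import ctrl
print(ctrl.sign_off())"
```

```text
the job is handed in; nothing more can be done
None
```

The job is handed in: the lid lies flat on the counter, handle up, and the round cutter lies flat near the centre of the brown board; the gripper was open and clear at about 14 s (the sign-off returned no verdict).

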